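# Stand the washed tumbler on its drying peg

## Robot

A 6-joint arm with a two-finger parallel gripper is mounted at the origin on the work surface. World frame = base frame: x ahead of the robot, y to its left, z up, the work surface at z = 0. Lengths are in mm, angles in rad, forces in N, time in s.
With the tool pointing down it reaches from about 350 to 775 mm from the base axis. Payload 7.3 kg.
Tool frame: the origin (TCP) lies on the centre line of the jaws, within the pads' length; the fingertips stand 17 mm ahead of it and the grasp point (between the pads) lies 2 mm behind it; z points along the fingers, y is the line along which they close (so a half turn about z gives the same grasp; the last joint's range is limited). The gripper opens to 92 mm and grips with 3 to 60 N. Pads are 19 mm wide; open, the fingers measure 130 mm over their backs; the gripper's body (75 mm by 190 mm) begins 47 mm behind the grasp point.
Start: joints at [1.157, 0.342, 1.524, -0, 1.275, -0.146], TCP at [138.904, 506.309, 243.741] pointing down, gripper open.
Joint ranges: [-2.53, 2.53], [-0.77, 2.02], [0.04, 2.7], [-1, 4.14], [0.28, 2.66], [-3.11, 3.11]. Speed limits (rad/s): [2.57, 2.57, 3.14, 3.14, 3.14, 3.14].

## Interface

Orientations are given as [roll, pitch, yaw] about the fixed x, y, z axes, in that order (R = Rz(yaw) Ry(pitch) Rx(roll)).
In Python, from plant import bot gives the robot as it stands. The module is installed in compiled form; this text tells all that it offers.
- The arm moves only by the shell command python3 -m pendant 'ROWS'. ROWS is JSON, a list of rows, each a list of 3 entries, a list of its own where there are three numbers: the shift along the world's x, y, z as a fraction of full scale, then the turn, a rotation vector about the world's x, y, z as a fraction of full scale, then the opening, from -1 (shut) to 1 (fully open), so that 0 is half open. In form: [[[tx, ty, tz], [rx, ry, rz], claw], ...]. A call has exactly 10 rows; each row shifts and turns the commanded pose from where the row before left it; what a row does not reach is not made up. Full scale, the value 1, is 30 mm for a shift and 0.12 rad for a turn. A row lasts 1/12 s, in which the tool goes at most 41.7 mm and 7.16 degrees, less where a joint would pass 70% of its speed; a pose out of reach is approached as far as the arm can. A call with a number of a shift or a turn outside -1 to 1 is refused whole. A call with a gripper value outside its range is refused whole. The fingers move at their own pace and stop on an object; the grip force is fixed at half the most. Time passes only in rows, so rows that do not move let the fingers close, or fill a call up. It gives the time, the measured TCP pose, the force, the opening and the grip force at its end, in the units of the state.
- bot.get_obs(): the state, without advancing time (a new reading comes with each control period).
- bot.capture(name): name is "scene" or "top" or "wrist"; returns the picture (384x512x3 uint8, blue, green, red); there is no depth.
- bot.camera_params(name): a dict with "fovy" (degrees; the focal length in pixels is half the picture's height over the tangent of half this angle, whatever the lens; pixels are square), "cx", "cy" (the principal point, pixels), "camera_from_world" (4x4, takes a point from world to camera coordinates). Camera axes: x right, y down, z forward; pixel columns grow to the right and rows downward; lengths in mm; the calibration is good to about 2 mm. A picture is of the moment at which its call begins: read the wrist's pose just before it. camera_params takes no time and is no camera call; for the wrist camera it gives the pose at the moment of the call.
- bot.close_job(): hands the job in; it is judged then, once.
The state is a dict: "time": time; "joint_positions": joint angles; "dq": joint speeds; "tau": joint torques, N m; "tool_pos": TCP position; "tcp_rot": TCP orientation; "contact_force": force on the tool from outside, world axes, zero at the start; "moment": the same for the moment, N m; "grip_width": finger opening in mm; "finger_force": force on a finger pad.
Only numpy, scipy, OpenCV 4.12 (cv2) and the standard library are available. Lean on these libraries where they do the work, as an engineer would, in place of code of your own. Each camera call takes 0.05 s, during which the arm holds its last target. There are 200 camera calls.

## Task

The long steel tumbler has been rinsed and lies on a sloped draining rest; turn it mouth down and put it over the taller of the two white drying pegs. Lower it while still holding it, do not drop it, until its rim stands flat on the peg's round base, then let go. Leave the short cup lying where it is.

Things in the scene. Friction and masses are not known exactly. Their poses are not given: they have to be found in the camera images.
- tumbler: The longer of two lying open steel vessels: a straight round tumbler, 54 mm outside diameter, 110 mm long, wall 3 mm, bottom 4 mm, about 160 g. Origin: centre of the outer face of its closed bottom; z runs along its axis to the open mouth (rim at +110 mm). It starts on its side, mouth to the left (+y, within 20 deg) and 25 deg below level; the bottom is the high end, 90 mm above the table.
- rest_a: Fixed draining rest under the tumbler: board 66 x 120 x 8 mm with two sloping rails 32 mm apart and a low stop at the lower edge of the rim. The tumbler's flanks are free for fingers; it lifts straight up. Origin: centre of the board's underside; y to the lower end. The cup's like rest stands nearer to or farther from the robot than this one.
- tall_stand: The taller of two fixed white plastic drying pegs: round base 110 mm across, 12 mm thick; upright peg 16 mm across rising 80 mm above it (tip 92 mm above table). Origin: centre of the base's underside; z up. The tumbler fully home, mouth down, has its bottom on top, 122 mm above the table. The other peg (same base, peg 40 mm) is not to be used and stands 0.13 m or more nearer or farther.
- short_cup: Short steel cup, to be left alone: 66 mm outside diameter, 65 mm long, lying on the other rest, mouth to the left and 25 deg below level. Origin: centre of the outer face of its closed bottom; z towards its mouth.
There are look-alikes about, which are no part of the job. What is shaped like the tumbler but green or orange is not meant.

How it is judged (in metres and radians):
On the way:
1. the tumbler, mouth down and still held by the fingers, has been lowered over the tall peg to within 20 mm of its base (angle between tumbler's own z axis and vertical above 2.7 rad and horizontal distance between tumbler and tall_stand below 0.04 m and z of tumbler in the frame of tall_stand below 0.142 m and contact force between the fingers and tumbler above 1 N), for 0.05 s.
At the end, for the whole second after the job is handed in: The tumbler stands mouth down over the tall peg, rim flat on the base (axis within 6 degrees of vertical, within 22 mm of the peg's axis, closed bottom 117 to 127 mm above the stand's underside), released and at rest; the short cup is within 20 mm of where it was (angle between tumbler's own z axis and vertical above 3.04 rad and horizontal distance between tumbler and tall_stand below 0.022 m and z of tumbler in the frame of tall_stand between 0.117 and 0.127 m and linear speed of tumbler below 0.02 m/s and angular speed of tumbler below 0.2 rad/s and distance of short_cup from where it was at the start of the episode below 0.02 m); the robot touches nothing.
It fails at once if the short cup is disturbed (moved more than 20 mm) (distance of short_cup from where it was at the start of the episode above 0.02 m).
It also fails if it takes over 32 s, if anything falls off the work surface, if the arm or the gripper's body presses on something with over 40 N, if the wrist force passes 120 N, or if a joint passes its speed limit or range.

## Working session

There is one attempt and no reset: what is moved stays moved. The work goes in short steps, Python scripts to look and compute and a shell command to move; the robot and the scene stay as the last step left them, time stands still between calls to the robot, and variables do not carry over. Pictures are saved under pics/ and viewed, at most 10 in all, crops included, and the job is handed in when it is done.

```bash
mkdir -p pics
python3 - <<'E'
from plant import bot
import cv2,json
print(bot.get_obs())
for n in("scene","top"):
    cv2.imwrite(f"pics/{n}0.png",bot.capture(n)); p=bot.camera_params(n); print(n,p)
E
```

```text
{'time': 0.0, 'joint_positions': array([ 1.15697999e+00,  3.42716649e-01,  1.52501717e+00,  1.41594757e-05,
        1.27538860e+00, -1.45998665e-01]), 'dq': array([-0.00071809, -0.00117977,  0.00101376,  0.00125081, -0.00107296,
       -0.00131701]), 'tau': array([ 8.16277807e-04, -4.31248891e+01, -2.44215167e+01,  7.18762167e-02,
        5.58859447e-02, -1.38344622e-04]), 'tool_pos': array([138.74963979, 505.9413079 , 243.04804058]), 'tcp_rot': array([-3.14008113e+00, -2.35946629e-04,  2.87377067e+00]), 'contact_force': array([-0.65704944, -0.57179716,  0.08209283]), 'moment': array([-0.02077638,  0.00304417, -0.0073194 ]), 'finger_force': 0.0, 'grip_width': 92.1916993789519}
scene {'fovy': 43.04450075882026, 'cx': 248.35502037252456, 'cy': 195.89768793831942, 'camera_from_world': array([[-1.84340878e-01,  9.82786982e-01, -1.21732510e-02,
         2.08659736e+02],
       [ 8.46341672e-01,  1.52426287e-01, -5.10364577e-01,
        -2.97801604e+02],
       [-4.99724139e-01, -1.04383784e-01, -8.59871973e-01,
         1.66388959e+03],
       [ 0.00000000e+00,  0.00000000e+00,  0.00000000e+00,
         1.00000000e+00]])}
top {'fovy': 42.99456656255544, 'cx': 246.85421283938146, 'cy': 194.9582093729405, 'camera_from_world': array([[ 2.83468339e-02, -9.99586140e-01, -4.89949709e-03,
        -1.36067871e+02],
       [-9.97430079e-01, -2.79623633e-02, -6.59647087e-02,
         4.43899559e+02],
       [ 6.58004071e-02,  6.75679641e-03, -9.97809928e-01,
         1.36070926e+03],
       [ 0.00000000e+00,  0.00000000e+00,  0.00000000e+00,
         1.00000000e+00]])}
```

View pics/scene0.png

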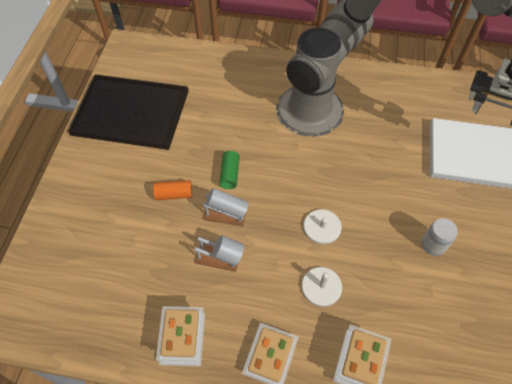

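View pics/top0.png

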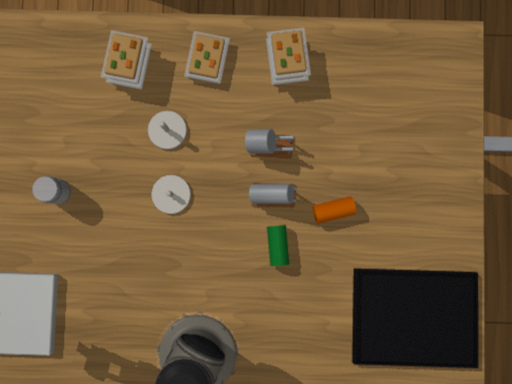

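The scene shows the long steel tumbler on the nearer rest (top 272,195; scene 227,205). The short cup is on the farther rest (top 260,141). The pegs are at top (168,130), which looks taller, and (171,195).

Things that could be mistaken for the tumbler:
- green cylinder, top (278,246)
- orange cylinder, top (335,209)
- upright grey can, top (50,190)
- short cup, top (260,141)

I choose the grey one at (272,195) and will check it in one close crop.

Run:
```python
import cv2,numpy as np
s=cv2.imread("pics/scene0.png");t=cv2.imread("pics/top0.png")
a=cv2.resize(s[165:315,150:350],None,fx=4,fy=4,interpolation=3)
b=cv2.resize(t[105:220,140:300],None,fx=5,fy=5,interpolation=3)
cv2.imwrite("pics/c1.png",a);cv2.imwrite("pics/c2.png",b)
```

```text
(no output)
```

View pics/c1.png

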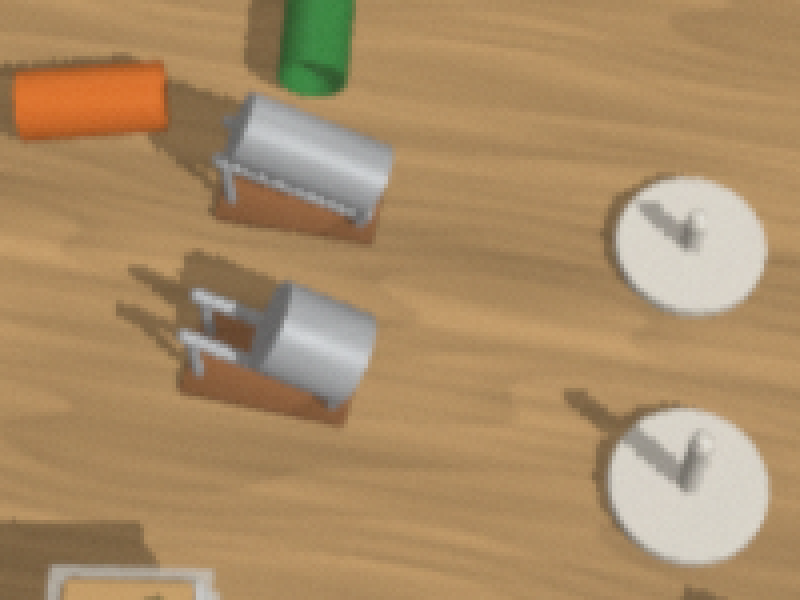

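View pics/c2.png

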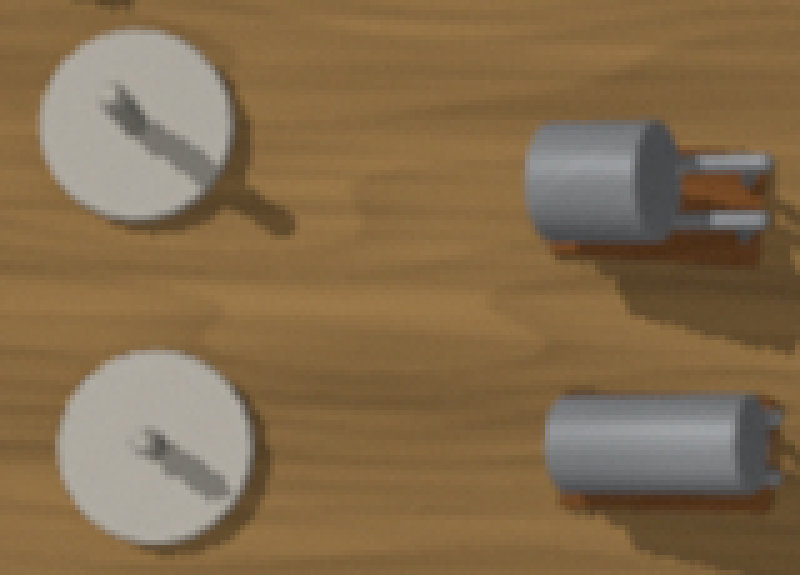

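The crops show the tall peg is the farther one (top 168,130): its peg and shadow are longer. The tumbler is the slim vessel at top (271,194). The short cup is wider, with its rails bare. Next I fit poses by silhouette in both views.

```bash
cat > h.py <<'E'
import cv2,numpy as np
from plant import bot
from scipy.optimize import minimize
def proj(P,p):
    T=p["camera_from_world"];c=np.atleast_2d(P)@T[:3,:3].T+T[:3,3];f=192/np.tan(np.radians(p["fovy"])/2)
    return c[:,:2]/c[:,2:]*f+[p["cx"],p["cy"]]
A=np.linspace(0,2*np.pi,60)
def cyl(o,ax,L,r):
    ax=ax/np.linalg.norm(ax);u=np.cross(ax,[1,0,.01]);u/=np.linalg.norm(u);v=np.cross(ax,u)
    c=r*(np.cos(A)[:,None]*u+np.sin(A)[:,None]*v);return np.vstack([o+c,o+ax*L+c])
def hull(P,p,S=4):
    m=np.zeros((384*S,512*S),np.uint8);h=cv2.convexHull(proj(P,p).astype(np.float32))
    cv2.fillConvexPoly(m,np.round((h+.5)*S-.5).astype(int),1);return m
def up(m,S=4): return (cv2.resize(m.astype(np.float32),None,fx=S,fy=S)>.5).astype(np.uint8)
def iou(a,b): return (a&b).sum()/(a|b).sum()
E
python3 - <<'E'
from h import *
I={n:cv2.imread(f"pics/{n}0.png") for n in("scene","top")};P={n:bot.camera_params(n) for n in I}
M={}
def mask(n,cond,box):
    h=cv2.cvtColor(I[n],cv2.COLOR_BGR2HSV).astype(int);m=cond(h);k=np.zeros_like(m);x0,x1,y0,y1=box;k[y0:y1,x0:x1]=1;m=(m&k).astype(np.uint8)
    m=cv2.morphologyEx(cv2.morphologyEx(m,cv2.MORPH_CLOSE,np.ones((5,5))),cv2.MORPH_OPEN,np.ones((5,5)))
    return up(m)
gray=lambda h:(h[...,1]<60)&(h[...,2]>60)
white=lambda h:(h[...,1]<60)&(h[...,2]>100)
def fit(f,x0,boxes,cond,step):
    M={n:mask(n,cond,boxes[n]) for n in boxes}
    print({n:int(M[n].sum()/16) for n in M})
    c=lambda x:-sum(iou(hull(f(x),P[n]),M[n]) for n in M)
    s=np.vstack([x0]+[np.array(x0)+np.eye(len(x0))[i]*step[i] for i in range(len(x0))])
    r=minimize(c,x0,method="Nelder-Mead",options=dict(initial_simplex=s,xatol=.05,fatol=1e-4,maxiter=200))
    print(np.round(r.x,3),-r.fun,[round(iou(hull(f(r.x),P[n]),M[n]),3) for n in M]);return r.x
def guess(n,uv,z):
    p=P[n];return minimize(lambda q:((proj([q[0],q[1],z],p)[0]-uv)**2).sum(),[500,0],method="Nelder-Mead").x
def tum(x):
    e=x[4] if len(x)>4 else np.radians(25); z=x[3] if len(x)>3 else 90
    return cyl(np.array([x[0],x[1],z]),np.array([np.sin(x[2])*np.cos(e),np.cos(x[2])*np.cos(e),-np.sin(e)]),110,27)
g=guess("top",[290.6,193.6],90);print("bottom guess",g)
B={"top":(244,302,178,212),"scene":(200,252,183,224)}
fit(tum,[g[0],g[1],0],B,gray,[10,10,.1])
fit(tum,[g[0],g[1],0,90,.436],B,gray,[10,10,.1,5,.05])
for uv,b in(([167.5,130],{"top":(140,192,106,154),"scene":(298,348,264,310)}),([171,195],{"top":(145,196,170,218),"scene":(300,345,206,248)})):
    g=guess("top",uv,12);fit(lambda x:cyl(np.array([x[0],x[1],0]),np.array([0,0,1.]),12,55),list(g),b,white,[8,8])
g=guess("top",[168-5.5,130-5.5],92);print("tip guess",g)
E
```

```text
bottom guess [ 449.4593974  -240.42320267]
{'top': 856, 'scene': 845}
[ 4.49072e+02 -2.39336e+02  2.30000e-02] 1.8328575861353396 [np.float64(0.964), np.float64(0.869)]
{'top': 856, 'scene': 845}
[ 450.43  -238.863   -0.      88.844    0.465] 1.8542289748487226 [np.float64(0.965), np.float64(0.889)]
{'top': 1173, 'scene': 1251}
[628.129 109.611] 1.9162631272446384 [np.float64(0.958), np.float64(0.959)]
{'top': 1197, 'scene': 1035}
[444.523  91.671] 1.915845101942223 [np.float64(0.969), np.float64(0.947)]
tip guess [625.8743195  108.09066593]
```

```bash
python3 -m pendant '[[[1,-0.8,0],[0,0,-0.6],1],[[1,-0.8,0],[0,0,-0.6],1],[[1,-0.8,0],[0,0,-0.6],1],[[1,-0.8,0],[0,0,-0.6],1],[[1,-0.8,0],[0,0,-0.6],1],[[1,-0.8,0],[0,0,-0.6],1],[[1,-0.8,0],[0,0,-0.6],1],[[1,-0.8,0],[0,0,-0.6],1],[[1,-0.8,0],[0,0,-0.6],1],[[1,-0.8,0],[0,0,-0.6],1]]'
python3 -m pendant '[[[0,-1,0],[0,0,-0.5],1],[[0,-1,0],[0,0,-0.5],1],[[0,-1,0],[0,0,-0.5],1],[[0,-1,0],[0,0,-0.5],1],[[0,-1,0],[0,0,-0.5],1],[[0,-1,0],[0,0,-0.5],1],[[0,-1,0],[0,0,-0.5],1],[[0,-1,0],[0,0,-0.5],1],[[0,-1,0],[0,0,-0.5],1],[[0,-1,0],[0,0,-0.5],1]]'
python3 -c "
from plant import bot
print(bot.get_obs()['joint_positions'])"
```

```text
time: 0.93
tool_pos: [440.0, 264.7, 243.5]
tcp_rot: [-3.141, -0.0, 2.15]
contact_force: [0.6, 0.5, -0.1]
grip_width: 91.5
finger_force: 0.0
time: 1.77
tool_pos: [438.5, -35.1, 243.6]
tcp_rot: [-3.141, -0.0, 1.551]
contact_force: [0.6, -0.4, 0.0]
grip_width: 92.0
finger_force: 0.0
[-2.54426306e-01  1.85977736e-01  1.74033752e+00  5.45231716e-05
  1.21563147e+00 -2.34478851e-01]
```

```bash
python3 -m pendant '[[[0.036,-0.72,0],[0.29,0,0],1],[[0.036,-0.72,0],[0.29,0,0],1],[[0.036,-0.72,0],[0.29,0,0],1],[[0.036,-0.72,0],[0.29,0,0],1],[[0.036,-0.72,-0.2],[0.29,0,0],1],[[0.036,-0.72,-0.2],[0.29,0,0],1],[[0.036,-0.72,-0.4],[0.29,0,0],1],[[0.036,-0.72,-0.4],[0.29,0,0],1],[[0.036,-0.72,-0.4],[0.29,0,0],1],[[0.036,-0.72,-0.2],[0.29,0,0],1]]'
python3 - <<'E'
from h import *
print(bot.get_obs()['joint_positions'],bot.get_obs()['tool_pos'])
p=bot.camera_params("wrist");w=bot.capture("wrist")
cv2.imwrite("pics/w1.png",w)
o=np.array([449.5,-239,90]);e=np.radians(25)
for y in (.015,):
    pts=cyl(o,np.array([np.sin(y)*np.cos(e),np.cos(y)*np.cos(e),-np.sin(e)]),110,27)
    cv2.polylines(w,[np.int32(cv2.convexHull(proj(pts,p).astype(np.float32)))],True,(0,0,255),1)
cv2.imwrite("pics/w1o.png",w)
E
```

```text
time: 2.6
tool_pos: [449.0, -250.4, 188.1]
tcp_rot: [-3.134, -0.351, 1.552]
contact_force: [0.0, -0.0, -0.1]
grip_width: 91.7
finger_force: 0.0
[-0.80114949  0.49343184  1.49953134  0.24409815  1.4117638  -0.85443232] [ 449.03275575 -250.37067964  188.08404619]
```

View pics/w1o.png

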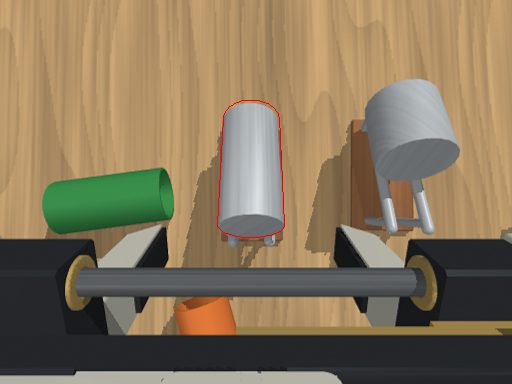

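The wrist view shows the predicted outline fitting the tumbler (222–284, 100–237) to about 2 px. The fingers straddle it and the short cup is clear to the right at (410,130). I now descend along the tool axis and close.

```bash
python3 -m pendant '[[[0,0.13,-0.376],[0,0,0],1],[[0,0.13,-0.376],[0,0,0],1],[[0,0.13,-0.376],[0,0,0],1],[[0,0.13,-0.376],[0,0,0],1],[[0,0.13,-0.376],[0,0,0],1],[[0,0.13,-0.376],[0,0,0],1],[[0,0.13,-0.376],[0,0,0],1],[[0,0.13,-0.376],[0,0,0],1],[[0,0.13,-0.376],[0,0,0],1],[[0,0.13,-0.376],[0,0,0],1]]'
python3 -m pendant '[[[0,0,0],[0,0,0],1],[[0,0,0],[0,0,0],-1],[[0,0,0],[0,0,0],-1],[[0,0,0],[0,0,0],-1],[[0,0,0],[0,0,0],-1],[[0,0,0],[0,0,0],-1],[[0,0,0],[0,0,0],-1],[[0,0,0],[0,0,0],-1],[[0,0,0],[0,0,0],-1],[[0,0,0],[0,0,0],-1]]'
```

```text
time: 3.48
tool_pos: [449.6, -210.3, 76.3]
tcp_rot: [-3.135, -0.348, 1.553]
contact_force: [0.5, 0.3, 0.3]
grip_width: 91.8
finger_force: 0.0
time: 4.32
tool_pos: [449.2, -210.7, 77.2]
tcp_rot: [-3.135, -0.348, 1.553]
contact_force: [-4.2, -1.0, 5.4]
grip_width: 52.2
finger_force: 30.0
```

```bash
python3 -m pendant '[[[0,0,0.2],[0,0,0],-1],[[0,0,0.3],[0,0,0],-1],[[0,0,0.5],[0,0,0],-1],[[0,0,0.6],[0,0,0],-1],[[0,0,0.6],[0,0,0],-1],[[0,0,0.6],[0,0,0],-1],[[0,0,0.6],[0,0,0],-1],[[0,0,0.6],[0,0,0],-1],[[0,0,0.6],[0,0,0],-1],[[0,0,0.4],[0,0,0],-1]]'
python3 -m pendant '[[[0.1,0.5,0],[0,0,0.66],-1],[[0.1,0.5,0],[0,0,0.66],-1],[[0.1,0.5,0],[0,0,0.66],-1],[[0.1,0.5,0],[0,0,0.66],-1],[[0.1,0.5,0],[0,0,0.66],-1],[[0.1,0.5,0],[0,0,0.66],-1],[[0.1,0.5,0],[0,0,0.66],-1],[[0.1,0.5,0],[0,0,0.66],-1],[[0.1,0.5,0],[0,0,0.66],-1],[[0.1,0.5,0],[0,0,0.66],-1]]'
python3 -m pendant '[[[0.1,0.5,0],[0,0,0.66],-1],[[0.1,0.5,0],[0,0,0.66],-1],[[0.1,0.5,0],[0,0,0.66],-1],[[0.1,0.5,0],[0,0,0.66],-1],[[0.1,0.5,0],[0,0,0.66],-1],[[0.1,0.5,0],[0,0,0.66],-1],[[0.1,0.5,0],[0,0,0.66],-1],[[0.1,0.5,0],[0,0,0.66],-1],[[0.1,0.5,0],[0,0,0.66],-1],[[0.1,0.5,0],[0,0,0.66],-1]]'
python3 -c "
from plant import bot
print(bot.get_obs()['joint_positions'])"
```

```text
time: 5.15
tool_pos: [450.3, -210.9, 229.3]
tcp_rot: [-3.138, -0.346, 1.553]
contact_force: [0.5, -0.5, -2.7]
grip_width: 52.2
finger_force: 29.9
time: 5.98
tool_pos: [480.1, -59.9, 227.5]
tcp_rot: [-3.136, -0.347, 2.349]
contact_force: [0.4, -0.2, -1.3]
grip_width: 52.4
finger_force: 29.9
time: 6.82
tool_pos: [510.0, 90.4, 227.5]
tcp_rot: [-3.136, -0.347, 3.14]
contact_force: [0.1, -0.6, -1.8]
grip_width: 52.4
finger_force: 29.9
[ 0.02532531  0.54176263  1.29879422  0.00341142  1.64789371 -1.54562988]
```

```bash
python3 -m pendant '[[[0.2,0.033,0],[0,-0.47,0],-1],[[0.2,0.033,0],[0,-0.47,0],-1],[[0.2,0.033,0],[0,-0.47,0],-1],[[0.2,0.033,0],[0,-0.47,0],-1],[[0.2,0.033,0],[0,-0.47,0],-1],[[0.2,0.033,0],[0,-0.47,0],-1],[[0.2,0.033,0],[0,-0.47,0],-1],[[0.2,0.033,0],[0,-0.47,0],-1],[[0.2,0.033,0],[0,-0.47,0],-1],[[0.2,0.033,0],[0,-0.47,0],-1]]'
python3 -m pendant '[[[0.2,0.033,0],[0,-0.475,0],-1],[[0.2,0.033,0],[0,-0.475,0],-1],[[0.2,0.033,0],[0,-0.475,0],-1],[[0.2,0.033,0],[0,-0.475,0],-1],[[0.2,0.033,0],[0,-0.475,0],-1],[[0.2,0.033,0],[0,-0.475,0],-1],[[0.2,0.033,0],[0,-0.475,0],-1],[[0.2,0.033,0],[0,-0.475,0],-1],[[0.2,0.033,0],[0,-0.475,0],-1],[[0.2,0.033,0],[0,-0.475,0],-1]]'
python3 - <<'E'
from h import *
print(bot.get_obs()['joint_positions'])
im=[]
for n in("scene","wrist"):
    p=bot.camera_params(n);i=bot.capture(n);cv2.imwrite(f"pics/{n}2.png",i)
    for P in (cyl(np.array([628.,110,0]),np.array([0,0,1.]),12,55),cyl(np.array([628.,110,258]),np.array([0,0,-1.]),110,27)):
        cv2.polylines(i,[np.int32(cv2.convexHull(proj(P,p).astype(np.float32)))],True,(0,0,255),1)
    im.append(cv2.resize(i[120:320,230:430],(400,400)) if n=="scene" else cv2.resize(i,(400,300)))
c=np.zeros((400,800,3),np.uint8);c[:,:400]=im[0];c[:300,400:]=im[1];cv2.imwrite("pics/c3.png",c)
E
```

```text
time: 7.65
tool_pos: [569.9, 99.6, 227.8]
tcp_rot: [-3.139, 0.22, 3.136]
contact_force: [0.3, -0.2, -2.0]
grip_width: 52.4
finger_force: 29.9
time: 8.48
tool_pos: [633.0, 114.4, 245.6]
tcp_rot: [-3.128, 0.742, 3.133]
contact_force: [-0.1, 0.1, -2.5]
grip_width: 52.6
finger_force: 29.9
[ 0.10059358  0.28556839  1.84547958 -0.31311786  0.28584078 -1.18884662]
```

View pics/c3.png

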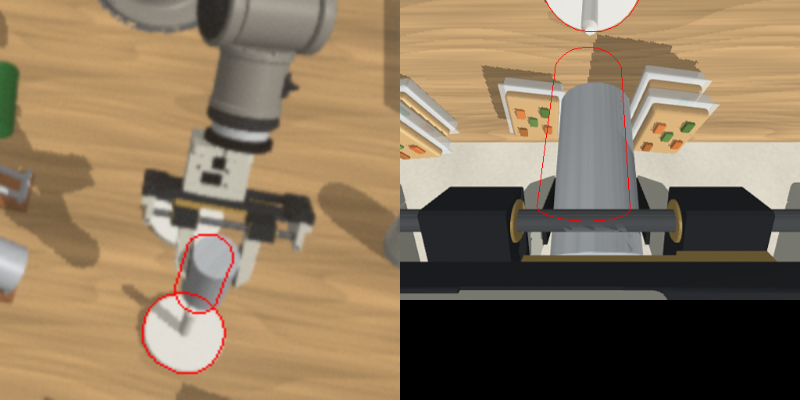

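The tumbler is held mouth down (scene crop 208,262) but not fully upright. Joint 5 is at its lower limit, so the pose fell short. I fit a kinematic model to the readings so far, to find a tool yaw that works over the peg.

```bash
cat > kin.py <<'E'
import numpy as np
from scipy.spatial.transform import Rotation as R
from scipy.optimize import least_squares
S=[([1.15698,.342717,1.525017,0,1.275389,-.145999],[138.75,505.94,243.05],[-3.14008,0,2.87377]),
([-.254426,.185978,1.740338,0,1.215631,-.234479],[438.5,-35.1,243.6],[-3.141,0,1.551]),
([-.801149,.493432,1.499531,.244098,1.411764,-.854432],[449.03,-250.37,188.08],[-3.134,-.351,1.552]),
([.025325,.541763,1.298794,.003411,1.647894,-1.54563],[510,90.4,227.5],[-3.136,-.347,3.14]),
([.100594,.285568,1.845480,-.313118,.285841,-1.188847],[633,114.4,245.6],[-3.128,.742,3.133])]
s4=s6=1
def fk(q,p,s=None):
    a,b=s or (s4,s6);h,a1,ex,y1,a2,y2,x5,L=p
    r=R.from_euler;T=np.array([0,0,h]);M=r('z',q[0])
    M=M*r('y',q[1]);T=T+M.apply([0,y1,a1]);M=M*r('y',q[2]);T=T+M.apply([ex,0,0])
    M=M*r('z',a*q[3]);T=T+M.apply([0,y2,a2]);M=M*r('y',q[4]);T=T+M.apply([x5,0,0]);M=M*r('z',b*q[5]);T=T+M.apply([0,0,L])
    return T,M
best=None
for a in(1,-1):
    for b in(1,-1):
        M0=[fk(q,[0]*8,(a,b))[1].inv()*R.from_euler('xyz',e) for q,_,e in S]
        sp=max((M0[0].inv()*m).magnitude() for m in M0)
        if best is None or sp<best[0]: best=(sp,a,b,M0[0])
s4,s6=best[1:3];C=best[3]
f=lambda p:np.r_[np.concatenate([fk(q,p)[0]-t for q,t,_ in S]),(p-P0)*.002]
P0=np.array([200,350,0,77,350,0,0,250.]);sol=least_squares(f,P0);P=sol.x
LO=np.array([-2.53,-.77,.04,-1,.28,-3.11]);HI=np.array([2.53,2.02,2.7,4.14,2.66,3.11])
def ik(t,Rt,q0):
    def g(q):
        T,M=fk(q,P);return np.r_[(T-t)/100,((M*C).inv()*Rt).as_rotvec()]
    return least_squares(g,np.clip(q0,LO+.01,HI-.01),bounds=(LO,HI))
E
python3 - <<'E'
from kin import *
print(best[:3],C.as_rotvec(),np.round(P,1),"res",np.round(f(P)[:15],1))
qn=S[-1][0]
for d in range(-180,181,30):
    out=[]
    Rt=R.from_euler('z',np.radians(d))*R.from_euler('xyz',[np.pi,np.pi/4,np.pi])  # yaw0: tool z=(+.7,0,-.7)
    tz=Rt.apply([0,0,1])
    for z in(91,160,215):
        c=[ik(np.array([628,110,z])+2*tz*[1,1,0],Rt,q0) for q0 in (qn,[.1,.5,1.5,0,1.2,-1],[.2,.5,1.5,2.5,1.2,0],[.2,.5,1.5,1,1.2,1],[.2,.5,1.5,-.7,1.2,1])]
        b=min(c,key=lambda s:s.cost);m=np.minimum(b.x-LO,HI-b.x).min();out.append((round(b.cost,4),round(m,2),np.round(b.x,2)))
    print(d,np.round(tz,2));[print("   ",o) for o in out]
E
```

```text
(0.0005854941276983208, 1, 1) [ 1.73742633e-04 -1.75960854e-04  1.57080181e+00] [ 2.229e+02  5.060e+02  4.630e+01  7.650e+01  3.796e+02 -1.000e-01
 -0.000e+00  3.011e+02] res [ 0.  0.  0. -0.  0. -0.  0. -0.  0. -0. -0.  0. -0.  0. -0.]
-180 [-0.71 -0.   -0.71]
    (np.float64(0.0), np.float64(0.44), array([0.04, 1.21, 0.5 , 0.04, 2.22, 1.62]))
    (np.float64(0.0), np.float64(0.32), array([0.04, 1.16, 0.42, 0.04, 2.34, 1.63]))
    (np.float64(0.0), np.float64(0.19), array([0.04, 1.14, 0.32, 0.05, 2.47, 1.63]))
-150 [-0.61 -0.35 -0.71]
    (np.float64(0.0), np.float64(0.51), array([ 0.17,  1.19,  0.55, -0.3 ,  2.14,  1.15]))
    (np.float64(0.0), np.float64(0.41), array([ 0.17,  1.13,  0.48, -0.32,  2.25,  1.11]))
    (np.float64(0.0), np.float64(0.3), array([ 0.17,  1.11,  0.39, -0.36,  2.36,  1.05]))
-120 [-0.35 -0.61 -0.71]
    (np.float64(0.0), np.float64(0.47), array([ 0.28,  1.06,  0.84, -0.53,  1.83,  0.83]))
    (np.float64(0.0), np.float64(0.45), array([ 0.28,  1.  ,  0.79, -0.55,  1.93,  0.76]))
    (np.float64(0.0), np.float64(0.43), array([ 0.28,  0.96,  0.72, -0.57,  2.0
[... 2256 characters left out ...]
88,  1.03,  0.57,  1.78,  2.37]))
    (np.float64(0.0), np.float64(0.68), array([-0.2 ,  0.84,  0.97,  0.58,  1.87,  2.43]))
150 [-0.61  0.35 -0.71]
    (np.float64(0.0), np.float64(0.64), array([-0.09,  1.11,  0.73,  0.34,  2.02,  2.04]))
    (np.float64(0.0), np.float64(0.53), array([-0.09,  1.05,  0.67,  0.36,  2.13,  2.08]))
    (np.float64(0.0), np.float64(0.43), array([-0.09,  1.02,  0.6 ,  0.39,  2.23,  2.13]))
180 [-0.71  0.   -0.71]
    (np.float64(0.0), np.float64(0.44), array([0.04, 1.21, 0.5 , 0.04, 2.22, 1.62]))
    (np.float64(0.0), np.float64(0.32), array([0.04, 1.16, 0.42, 0.04, 2.34, 1.63]))
    (np.float64(0.0), np.float64(0.19), array([0.04, 1.14, 0.32, 0.05, 2.47, 1.63]))
```

Model residuals are about 0. A tool yaw of -90° to -100° (tool pointing to -y at 45°) is feasible with about 0.3 rad of joint margin. I reduce the tilt, yaw back, then tilt again.

```bash
python3 -m pendant '[[[0,0,0],[0,0.8,0],-1],[[0,0,0],[0,0.8,0],-1],[[0,0,0],[0,0.8,0],-1],[[0,0,0],[0,0.8,0],-1],[[0,0,0],[0,0.8,0],-1],[[0,0,0],[0,0,-0.8],-1],[[0,0,0],[0,0,-0.8],-1],[[0,0,0],[0,0,-0.8],-1],[[0,0,0],[0,0,-0.8],-1],[[0,0,0],[0,0,-0.8],-1]]'
python3 -m pendant '[[[0,0,0],[0,0,-0.9],-1],[[0,0,0],[0,0,-0.9],-1],[[0,0,0],[0,0,-0.9],-1],[[0,0,0],[0,0,-0.9],-1],[[0,0,0],[0,0,-0.9],-1],[[0,0,0],[0,0,-0.9],-1],[[0,0,0],[0,0,-0.9],-1],[[0,0,0],[0,0,-0.9],-1],[[0,0,0],[0,0,-0.9],-1],[[0,0,0],[0,0,-0.9],-1]]'
cat > goal.py <<'E'
from kin import *
from plant import bot
o=bot.get_obs();t=o['tool_pos'];Rc=R.from_euler('xyz',o['tcp_rot'])
Rt=R.from_euler('z',np.radians(-95))*R.from_euler('xyz',[np.pi,np.pi/4,np.pi])
rv=(Rt*Rc.inv()).as_rotvec();d=np.array([628,108.6,215])-t
print(np.round(o['joint_positions'],2),"turn/0.12",np.round(rv/.12,2),"shift/30",np.round(d/30,2))
E
python3 goal.py
```

```text
time: 9.42
tool_pos: [634.9, 115.8, 248.3]
tcp_rot: [-3.127, 0.267, 2.653]
contact_force: [0.1, -0.0, -2.1]
grip_width: 52.7
finger_force: 29.9
time: 10.25
tool_pos: [635.0, 116.1, 248.2]
tcp_rot: [-3.124, 0.266, 1.574]
contact_force: [0.2, 0.5, -1.4]
grip_width: 52.5
finger_force: 29.9
[ 0.18  0.62  1.08 -0.26  1.51  0.21] turn/0.12 [-4.33  0.05 -0.66] shift/30 [-0.23 -0.25 -1.11]
```

```bash
python3 -m pendant '[[[-0.023,-0.025,-0.11],[-0.433,0,-0.066],-1],[[-0.023,-0.025,-0.11],[-0.433,0,-0.066],-1],[[-0.023,-0.025,-0.11],[-0.433,0,-0.066],-1],[[-0.023,-0.025,-0.11],[-0.433,0,-0.066],-1],[[-0.023,-0.025,-0.11],[-0.433,0,-0.066],-1],[[-0.023,-0.025,-0.11],[-0.433,0,-0.066],-1],[[-0.023,-0.025,-0.11],[-0.433,0,-0.066],-1],[[-0.023,-0.025,-0.11],[-0.433,0,-0.066],-1],[[-0.023,-0.025,-0.11],[-0.433,0,-0.066],-1],[[-0.023,-0.025,-0.11],[-0.433,0,-0.066],-1]]'
python3 goal.py
python3 - <<'E'
from h import *
im=[]
t=bot.get_obs()['tool_pos'];c=t+np.array([0,1.4,1.4])
for n in("scene","top","wrist"):
    p=bot.camera_params(n);i=bot.capture(n);cv2.imwrite(f"pics/{n}3.png",i)
    Q=[cyl(np.array([628.,110,0]),np.array([0,0,1.]),12,55),cyl(c+[0,0,30],np.array([0,0,-1.]),110,27)]
    u,v=proj(c,p)[0].astype(int)
    S=1 if n=="wrist" else 4
    if S==1: k=i
    else:
        x0,y0=u-50,max(v-50,0);k=cv2.resize(i[y0:y0+100,x0:x0+100],None,fx=4,fy=4,interpolation=3)
    for q in Q:
        h=cv2.convexHull(proj(q,p).astype(np.float32)); h=h if S==1 else (h-[x0,y0]+.5)*4
        cv2.polylines(k,[np.int32(h)],True,(0,0,255),1)
    im.append(k if S>1 else cv2.resize(k,(266,200)))
o=np.zeros((600,800,3),np.uint8);o[:400,:400]=im[0];o[:400,400:]=im[1];o[400:,:266]=im[2];cv2.imwrite("pics/c4.png",o)
E
```

```text
time: 11.08
tool_pos: [628.1, 108.4, 214.7]
tcp_rot: [3.137, 0.787, 1.486]
contact_force: [-0.0, -0.1, -1.7]
grip_width: 52.4
finger_force: 29.9
[ 0.36  0.8   1.05 -0.7   1.67  0.51] turn/0.12 [ 0.01  0.03 -0.05] shift/30 [-0.    0.01  0.01]
```

View pics/c4.png

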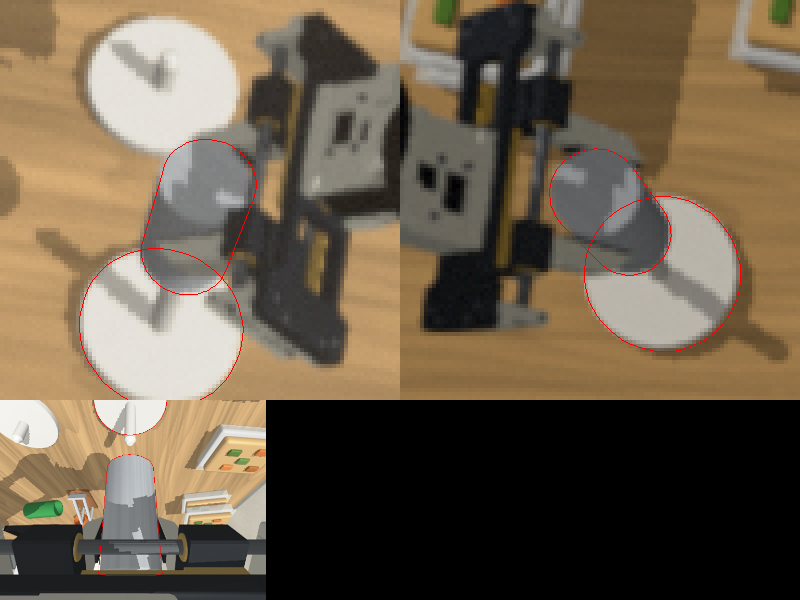

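The predicted tumbler outline matches all three views, upright and unslipped, with its axis over the peg. Lowering.

```bash
python3 -m pendant '[[[0,0,-0.36],[0,0,0],-1],[[0,0,-0.36],[0,0,0],-1],[[0,0,-0.36],[0,0,0],-1],[[0,0,-0.36],[0,0,0],-1],[[0,0,-0.36],[0,0,0],-1],[[0,0,-0.36],[0,0,0],-1],[[0,0,-0.36],[0,0,0],-1],[[0,0,-0.36],[0,0,0],-1],[[0,0,-0.36],[0,0,0],-1],[[0,0,-0.36],[0,0,0],-1]]'
python3 -m pendant '[[[0,0,-0.05],[0,0,0],-1],[[0,0,-0.05],[0,0,0],-1],[[0,0,-0.05],[0,0,0],-1],[[0,0,-0.05],[0,0,0],-1],[[0,0,-0.05],[0,0,0],-1],[[0,0,-0.03],[0,0,0],-1],[[0,0,-0.03],[0,0,0],-1],[[0,0,-0.03],[0,0,0],-1],[[0,0,-0.03],[0,0,0],-1],[[0,0,0],[0,0,0],-1]]'
```

```text
time: 12.07
tool_pos: [628.5, 107.7, 106.2]
tcp_rot: [3.133, 0.788, 1.483]
contact_force: [-0.9, -0.3, -1.6]
grip_width: 52.6
finger_force: 29.9
time: 12.9
tool_pos: [628.5, 107.7, 96.2]
tcp_rot: [3.133, 0.788, 1.483]
contact_force: [-0.1, 0.9, -0.5]
grip_width: 52.5
finger_force: 29.9
```

Run:
```python
from h import *
im=[]
t=bot.get_obs()['tool_pos'];c=t+np.array([0,1.4,1.4])
for n in("scene","top"):
    p=bot.camera_params(n);i=bot.capture(n);u,v=proj(c,p)[0].astype(int)
    x0,y0=u-50,max(v-50,0);k=cv2.resize(i[y0:y0+100,x0:x0+100],None,fx=4,fy=4,interpolation=3)
    h=(cv2.convexHull(proj(cyl(c+[0,0,30],np.array([0,0,-1.]),110,27),p).astype(np.float32))-[x0,y0]+.5)*4
    cv2.polylines(k,[np.int32(h)],True,(0,0,255),1);im.append(k)
cv2.imwrite("pics/c5.png",np.hstack(im))
```

```text
(no output)
```

View pics/c5.png

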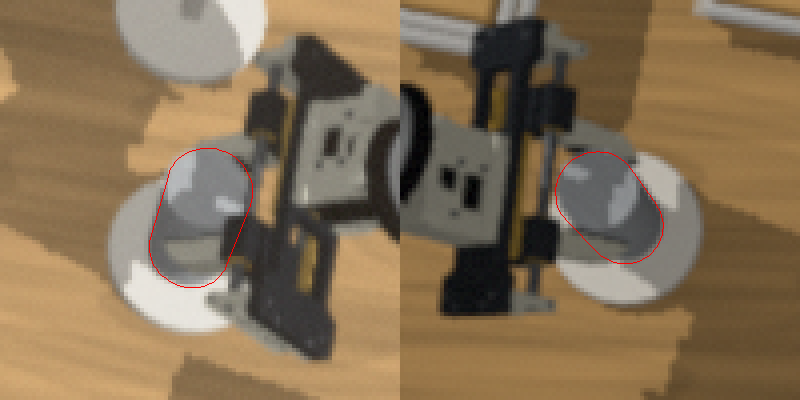

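The tumbler is over the peg with no side force and is centred on the base. I go down the last few millimetres gently until contact.

```bash
python3 -m pendant '[[[0,0,-0.03],[0,0,0],-1],[[0,0,-0.03],[0,0,0],-1],[[0,0,-0.03],[0,0,0],-1],[[0,0,-0.03],[0,0,0],-1],[[0,0,-0.03],[0,0,0],-1],[[0,0,0],[0,0,0],-1],[[0,0,0],[0,0,0],-1],[[0,0,0],[0,0,0],-1],[[0,0,0],[0,0,0],-1],[[0,0,0],[0,0,0],-1]]'
```

```text
time: 13.83
tool_pos: [628.6, 107.7, 91.9]
tcp_rot: [3.133, 0.788, 1.483]
contact_force: [0.8, 0.2, -1.6]
grip_width: 52.3
finger_force: 29.9
```

```bash
python3 -m pendant '[[[0,0,-0.03],[0,0,0],-1],[[0,0,-0.03],[0,0,0],-1],[[0,0,0],[0,0,0],-1],[[0,0,0],[0,0,0],-1],[[0,0,0],[0,0,0],-1],[[0,0,0],[0,0,0],-1],[[0,0,0],[0,0,0],-1],[[0,0,0],[0,0,0],-1],[[0,0,0],[0,0,0],-1],[[0,0,0],[0,0,0],-1]]'
```

```text
time: 14.67
tool_pos: [628.5, 107.7, 90.1]
tcp_rot: [3.133, 0.788, 1.483]
contact_force: [-0.0, 0.1, -1.7]
grip_width: 52.6
finger_force: 29.9
```

```bash
for k in 1; do python3 -m pendant '[[[0,0,-0.03],[0,0,0],-1],[[0,0,-0.03],[0,0,0],-1],[[0,0,0],[0,0,0],-1],[[0,0,0],[0,0,0],-1],[[0,0,0],[0,0,0],-1],[[0,0,0],[0,0,0],-1],[[0,0,0],[0,0,0],-1],[[0,0,0],[0,0,0],-1],[[0,0,0],[0,0,0],-1],[[0,0,0],[0,0,0],-1]]'; done
```

```text
time: 15.5
tool_pos: [628.6, 107.6, 89.6]
tcp_rot: [3.131, 0.789, 1.481]
contact_force: [-1.8, 0.5, 5.1]
grip_width: 52.5
finger_force: 30.0
```

Contact: the upward force is now about 5 N. Releasing.

```bash
python3 -m pendant '[[[0,0,0],[0,0,0],0.25],[[0,0,0],[0,0,0],0.25],[[0,0,0],[0,0,0],0.3],[[0,0,0],[0,0,0],0.5],[[0,0,0],[0,0,0],1],[[0,0,0],[0,0,0],1],[[0,0,0],[0,0,0],1],[[0,0,0],[0,0,0],1],[[0,0,0],[0,0,0],1],[[0,0,0],[0,0,0],1]]'
```

```text
time: 16.33
tool_pos: [628.5, 107.7, 88.2]
tcp_rot: [3.133, 0.788, 1.483]
contact_force: [0.5, -0.5, -0.5]
grip_width: 91.4
finger_force: 0.0
```

```bash
python3 -m pendant '[[[0.03,0.34,0.34],[0,0,0],1],[[0.03,0.34,0.34],[0,0,0],1],[[0.03,0.34,0.34],[0,0,0],1],[[0.03,0.34,0.34],[0,0,0],1],[[0.03,0.34,0.34],[0,0,0],1],[[0.03,0.34,0.34],[0,0,0],1],[[0.03,0.34,0.34],[0,0,0],1],[[0.03,0.34,0.34],[0,0,0],1],[[0.03,0.34,0.34],[0,0,0],1],[[0,0,0],[0,0,0],1]]'
python3 - <<'E'
from h import *
im=[]
for n in("scene","top"):
    p=bot.camera_params(n);i=bot.capture(n);u,v=proj([628,110,60],p)[0].astype(int)
    x0,y0=u-50,max(v-50,0);k=cv2.resize(i[y0:y0+100,x0:x0+100],None,fx=4,fy=4,interpolation=3)
    h=(cv2.convexHull(proj(cyl(np.array([628.5,109.4,122]),np.array([0,0,-1.]),110,27),p).astype(np.float32))-[x0,y0]+.5)*4
    cv2.polylines(k,[np.int32(h)],True,(0,0,255),1);im.append(k)
cv2.imwrite("pics/c6.png",np.hstack(im))
E
```

```text
time: 17.17
tool_pos: [637.2, 201.5, 182.1]
tcp_rot: [3.127, 0.786, 1.481]
contact_force: [-0.5, 0.8, -0.1]
grip_width: 92.4
finger_force: 0.0
```

View pics/c6.png

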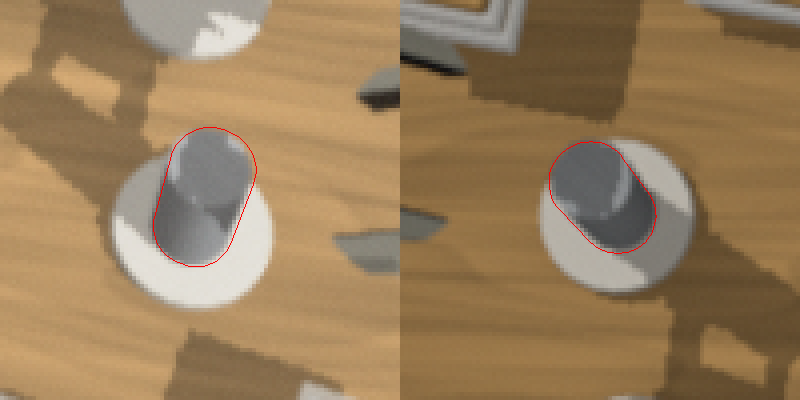

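The tumbler stands upright and centred over the tall peg, matching the outline for its fully seated position, and the fingers are well clear. Handing in.

```bash
python3 -c "
from plant import bot
print(bot.close_job())"
```

```text
the job is handed in; nothing more can be done
None
```

The tumbler stands mouth down over the tall peg, rim on its base and released; the short cup was not touched. The job was handed in at about 17 s, and no verdict came back.

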